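# Drive the stuck pivot pin out with the slim drift

### The arm

A 7-joint arm with a two-finger parallel gripper is mounted at the origin on a cart in front of the work surface, level with it; the furniture and walls round the work are solid. World frame = base frame: x ahead of the robot, y to its left, z up, the work surface at z = 0. Lengths are in mm, angles in degrees, forces in N, time in s.
With the tool pointing down it reaches from about 425 to 875 mm from the base axis. Payload 8.4 kg.
Tool frame: the origin (TCP) lies on the mounting face of the last link; the fingertips stand 182 mm ahead of it and the grasp point (between the pads) lies 164 mm ahead of it; z points along the fingers, y is the direction in which the jaws open and shut (so a half turn about z gives the same grasp; the last joint's range is limited). The gripper opens to 87 mm and grips with 3 to 60 N. Pads are 19 mm wide; open, the fingers measure 117 mm over their backs; the gripper's body (75 mm by 190 mm) begins 51 mm behind the grasp point.
Start: joints at [-80.111, 19.091, 2.286, 83.961, -0.768, 76.965, -3.352], TCP at [174.508, 626.115, 404.746] pointing down, gripper open.
Joint ranges: [-147.57, 147.57], [-21.85, 119.76], [-74.77, 79.35], [14.55, 137.4], [-85.83, 265.84], [4.83, 119.75], [-152.11, 152.11]. Speed limits (degrees/s): [127.2, 127.2, 159.86, 159.86, 180, 180, 180].

### API

Orientations are given as a 3x3 rotation matrix whose columns are the frame's x, y, z axes.
In Python, from bench import arm gives the robot as it stands.
- The arm moves only by the tool send_rows, never from a script. Its argument "rows" is one flat list of numbers, 7 for each row, row after row: the shift along the tool's x, y, z in cm, then the turn, a rotation vector about the tool's x, y, z in rad, then the opening, from 0 (shut) to 1 (fully open). A call has 1 to 10 rows; each row is the pose to reach, as a shift and turn from the pose commanded when the call began, along the tool's axes at that moment; what a row does not reach only later rows make up. A row lasts 1/12 s, in which the tool goes at most 41.7 mm and 7.16 degrees, less where a joint would pass 70% of its speed; a pose out of reach is approached as far as the arm can. A call with a gripper value outside its range is refused whole. The fingers move at their own pace and stop on an object; "newtons" is the grip in N (left out, the last holds). Time passes only in rows, so rows that repeat a pose let the fingers close. It gives the time, the measured TCP pose, the force and the opening at its end, in the units of the state.
- arm.state(): the state, without advancing time (a new reading comes with each control period).
- arm.capture(name): name is "scene" or "top"; returns a dict with "img" (400x640x3 uint8, blue, green, red), "z_map" (400x640 float32, mm along the optical axis (not along the pixel's ray), 0 where there is no reading), "mtx" (3x3 intrinsics, pixels), "dist_coeffs" ([k1, k2, p1, p2, k3] as OpenCV has them; the pictures are not rectified), "origin" and "attitude" of the camera in the world. Camera axes: x right, y up, looking along -z (the intrinsics and any distortion apply to the point x, -y, -z); pixel columns grow to the right and rows downward; lengths in mm; the calibration is good to about 2 mm. A picture is of the moment at which its call begins.
- arm.job_done(): hands the job in, once; it reports no verdict.
The state is a dict: "time_s": time; "q": joint angles; "joint_velocities": joint speeds; "joint_efforts": joint torques, N m; "ee_pos": TCP position; "tcp_rot": TCP orientation; "force": force on the tool from outside, world axes, zero at the start; "ft_torque": the same for the moment, N m; "opening": opening from 0.0 (shut) to 1.0 (fully open).
Only numpy, scipy, OpenCV 4.12 (cv2) and the standard library are available. Lean on these libraries where they do the work, as an engineer would, in place of code of your own. Each camera call takes 0.05 s, during which the arm holds its last target.

### The job

The headed pivot pin is stuck in the pump-lever joint held in the blue support. Take the slim brass drift punch from the rack, put its tip down the brass guide from above and push the pin out into the dish below, then let go of the drift so that it stays standing in the guide with its collar down on the rim, keeping the joint lined up. Leave the thick dark drift in the rack.

Things in the scene. Friction and masses are not known exactly. Their poses are not given: they have to be found in the camera images.
- slim_drift: To use: brass grip and collar, slim steel tip, 0.2 kg. Origin: centre of the collar's underside; z up the axis. Collar 38 mm wide, z 0 to 6 mm; round grip 22 mm wide, z 6 to 75 mm: hold near z = 45. Tip 14 mm wide, 58 mm long below the origin, end tapering to 8 mm. Hangs upright by its collar in one of two holes, 70 mm apart, of an aluminium rack (60 x 140 mm, top at 75 mm); lift 60 mm to clear.
- thick_drift: The wrong drift, in the rack's other hole: all dark steel, same length, grip and collar, but its tip is 24 mm thick and cannot pass the guide. Same origin and axes as the slim drift. It stays in the rack.
- guide_rim (a point): Centre of the upper rim of the brass guide on the joint, 110 mm above the worktop; z up along the bore. Funnel 15 mm deep, inside 32 mm wide at the rim (40 outside), 20 at its foot, leading into the joint's 20 mm bore, 30 mm deep; black dish below. Blue base 110 x 100 mm, grey clevis 76 x 84 mm; nothing of it is above the rim. With its collar on the rim the drift reaches 13 mm below the joint.
- pin (a joint): How far the pin is driven down, m. At 0 its upper end is 17 mm below the guide's rim and its head is under the joint; starts at 0 to 0.004. At 0.028 it has left the bore, about 0.041 when the drift's collar is on the rim, 0.044 down in the dish. It moves only under a push of about 14 N or more, and stays where it is left.
Things that resemble listed ones, but are neither listed nor needed, are in the scene too. Several things have the shape of the slim_drift; the one meant has the colours described above.

How it is judged (in metres and radians):
On the way:
1. the held slim drift, standing in the guide, has pushed the pin part of the way down (value of joint pin above 0.012 m and contact force between the fingers and slim_drift above 1 N and horizontal distance between slim_drift and guide_rim below 0.02 m), for 0.1 s.
At the end, for the whole second after the job is handed in: The pin is out of the bore, driven at least 33 mm down; the slim drift stands still in the guide, released, its collar within 8 mm of the rim in height and 12 mm of its centre, upright within 10 degrees (value of joint pin above 0.033 m and horizontal distance between slim_drift and guide_rim below 0.012 m and z of slim_drift in the frame of guide_rim below 0.008 m and angle between slim_drift's own z axis and vertical below 0.18 rad and linear speed of slim_drift below 0.02 m/s); the robot touches nothing.
It fails at once if the thick drift is moved more than 25 mm from its place (distance of thick_drift from where it was at the start of the episode above 0.025 m).
It also fails if it takes over 38 s, if anything falls off the work surface, if the arm or the gripper's body presses on something with over 40 N, if the wrist force passes 120 N, or if a joint passes its speed limit or range.

## Working session

There is one attempt and no reset: what is moved stays moved. The work goes in short steps, Python scripts to look and compute and a tool call to move; the robot and the scene stay as the last step left them, time stands still between calls to the robot, and variables do not carry over. Pictures are saved under pics/ and viewed, and the job is handed in when it is done.

Besides the shell and the picture viewer there is one more tool, called as a command line: name --argument value ..., lists and objects as JSON in quotes. send_rows: Moves the arm, as the interface text tells. Its arguments: {"type":"object","properties":{"rows":{"type":"array"},"newtons":{"type":"number"}},"required":["rows"]}

```bash
mkdir -p pics; python3 - <<'E'
from bench import arm
import cv2,numpy as np
s=arm.state();print(s)
for n in("scene","top"):
    c=arm.capture(n);np.savez(f"c0_{n}.npz",**c);cv2.imwrite(f"pics/{n}0.png",c["img"]);print(n,c["mtx"],c["dist_coeffs"],c["origin"],c["attitude"])
E
```

```text
{'time_s': 0.0, 'q': array([-80.11280526,  19.13290046,   2.28364385,  84.01028008,
        -0.76822152,  76.96649371,  -3.35420622]), 'joint_velocities': array([ 0.02234937,  0.10301226, -0.01381673,  0.02445168,  0.0327936 ,
       -0.01199534,  0.01688663]), 'joint_efforts': array([ 1.13522872e-04, -6.56349635e+01,  1.33545175e+00, -4.03813612e+01,
       -5.97142987e-02,  4.48199955e-02,  1.73900057e-04]), 'ee_pos': array([174.43258399, 625.97945197, 403.8525764 ]), 'tcp_rot': array([[-9.63286792e-01,  2.68474276e-01, -3.46009279e-04],
       [ 2.68474480e-01,  9.63285449e-01, -1.61161514e-03],
       [-9.93715050e-05, -1.64534224e-03, -9.99998641e-01]]), 'force': array([-0.12627225,  0.45711221, -0.01515906]), 'ft_torque': array([-0.02512642, -0.06486183,  0.02120012]), 'opening': 0.9995373207501917}
scene [[372.70757983   0.         321.27415925]
 [  0.         372.70757983 195.21997193]
 [  0.           0.           1.        ]] [-0.05442663  0.          0.          0.          0.        ] [  53.29594299 -635.30467155  766.29313121] [[ 0.65938445  0.57084349 -0.48923395]
 [-0.75157944  0.51648947 -0.41032545]
 [ 0.01845258  0.6382604   0.76959935]]
top [[404.50462166   0.         322.91323423]
 [  0.         404.50462166 201.24149835]
 [  0.           0.           1.        ]] [-0.09150406  0.          0.          0.          0.        ] [ 372.26943376 -293.47872524  978.200868  ] [[-0.0264225   0.99520895 -0.09413286]
 [-0.99964931 -0.02613906  0.00424293]
 [ 0.00176205  0.09421195  0.9955506 ]]
```

View pics/scene0.png

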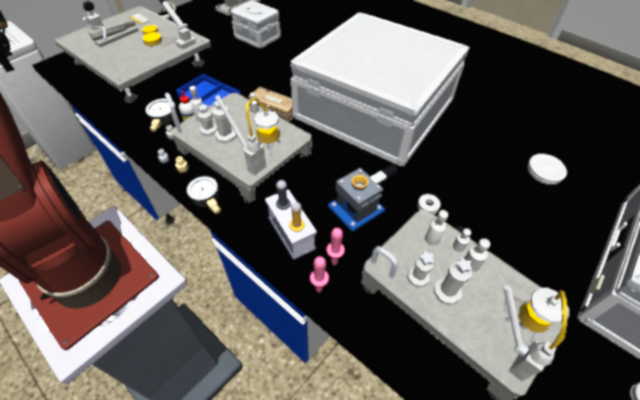

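View pics/top0.png

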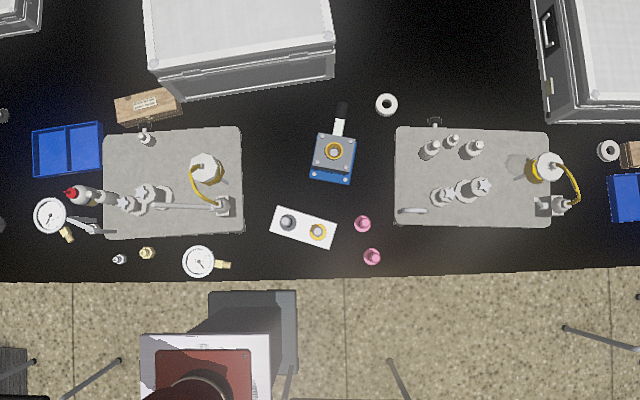

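```bash
cat > h.py <<'E'
import cv2,numpy as np
def ray(c,u,v):
    p=cv2.undistortPoints(np.array([[[u,v]]],float),c["mtx"],c["dist_coeffs"])[0,0]
    R=np.array(c["attitude"]);return np.array(c["origin"]),R@np.array([p[0],-p[1],-1.])
def tri(c1,p1,c2,p2):
    o1,d1=ray(c1,*p1);o2,d2=ray(c2,*p2)
    s,_,_,_=np.linalg.lstsq(np.c_[d1,-d2],o2-o1,rcond=None)
    a=o1+s[0]*d1;b=o2+s[1]*d2;return (a+b)/2,np.linalg.norm(a-b)
def depth(c,u,v):
    o,d=ray(c,u,v);return o+d*c["z_map"][int(round(v)),int(round(u))]
def atz(c,u,v,z):
    o,d=ray(c,u,v);return o+d*(z-o[2])/d[2]
def proj(c,P):
    R=np.array(c["attitude"]);q=R.T@(np.array(P,float)-c["origin"]);q=np.array([[q[0],-q[1],-q[2]]])
    return cv2.projectPoints(q,np.zeros(3),np.zeros(3),c["mtx"],c["dist_coeffs"])[0][0,0]
def crop(c,x,y,w,h,k,fn):
    cv2.imwrite(fn,cv2.resize(c["img"][y:y+h,x:x+w],None,fx=k,fy=k,interpolation=cv2.INTER_CUBIC))
E
python3 - <<'E'
from h import *
t=np.load("c0_top.npz");s=np.load("c0_scene.npz")
crop(t,260,120,130,150,4,"pics/tc.png")
crop(s,255,160,140,140,4,"pics/sc.png")
E
```

```text
(no output)
```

View pics/tc.png

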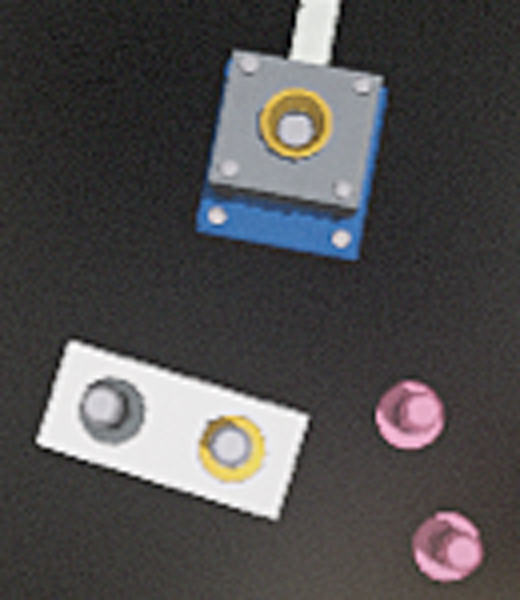

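View pics/sc.png

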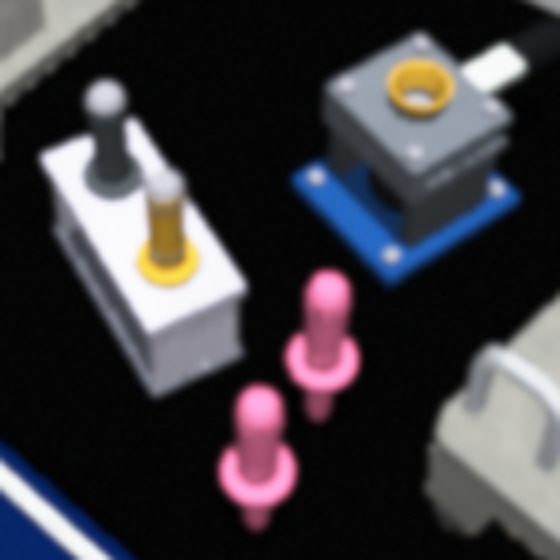

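```bash
python3 - <<'E'
from h import *
np.set_printoptions(precision=1,suppress=True)
t=np.load("c0_top.npz");s=np.load("c0_scene.npz")
T=lambda p:((p[0]+.5)/4-.5+260,(p[1]+.5)/4-.5+120)
S=lambda p:((p[0]+.5)/4-.5+255,(p[1]+.5)/4-.5+160)
for n,a,b,z in [("slim collar",(232,449),(168,259),81),("slim top",(230,443),(165,184),150),("thick collar",(112,410),(112,176),81),("thick top",(102,402),(105,98),150),("rim",(296,123),(420,87),110)]:
    print(n,*tri(t,T(a),s,S(b)),"topz",atz(t,*T(a),z),"scenez",atz(s,*S(b),z),depth(t,*T(a)),depth(s,*S(b)))
for p in [(70,340),(308,412),(277,520),(37,443)]: print("rack",atz(t,*T(p),75),depth(t,*T(p)))
for p in [(235,50),(384,76),(357,210),(210,182)]: print("clevis",atz(t,*T(p),95))
# depth patches
def cloud(c,u0,u1,v0,v1):
    return np.array([depth(c,u,v) for v in range(v0,v1) for u in range(u0,u1) if c["z_map"][v,u]>0])
P=cloud(t,262,345,200,255);m=(P[:,2]>68)&(P[:,2]<78);print("rack cloud",m.sum(),np.median(P[m],0),cv2.minAreaRect(P[m][:,:2].astype(np.float32)))
m=P[:,2]>130
print("tops",P[m])
P=cloud(t,318,352,132,172);m=(P[:,2]>103)&(P[:,2]<120);print("rim cloud",m.sum(),P[m].mean(0), np.median(P[m],0))
E
```

```text
slim collar [ 389.3 -283.7   78.5] 0.16775259630436887 topz [ 389.3 -283.8   81. ] scenez [ 388.  -284.9   81. ] [ 388.  -284.6  150.9] [ 382.2 -291.1   93. ]
slim top [ 391.  -283.3  145. ] 0.6834043078157321 topz [ 391.1 -283.6  150. ] scenez [ 388.  -285.9  150. ] [ 391.2 -283.6  147.4] [ 389.1 -284.8  148. ]
thick collar [ 412.3 -216.9   75.5] 1.4263543837005401 topz [ 412.6 -217.8   81. ] scenez [ 409.  -219.7   81. ] [ 409.6 -223.4  147.8] [ 404.6 -224.9   89.6]
thick top [ 413.1 -217.3  144.9] 2.4030048005937386 topz [ 413.8 -218.6  150. ] scenez [ 409.3 -219.9  150. ] [ 413.9 -218.3  147.5] [ 410.6 -218.4  147.7]
rim [ 565.8 -323.5  107.2] 0.4254197241462133 topz [ 565.4 -323.5  110. ] scenez [ 563.5 -324.7  110. ] [ 570.1 -324.3   88.9] [ 573.4 -318.6   97.3]
rack [ 452.7 -194.4   75. ] [ 459.6 -186.1   -1.5]
rack [ 408.9 -326.7   75. ] [ 412.  -329.4   -0. ]
rack [ 349.4 -307.7   75. ] [ 347.5 -308.9   -2.5]
rack [ 395.5 -175.    75. ] [ 397.5 -164.9   -2.5]
clevis [ 611.2 -291.2   95. ]
clevis [ 594.2 -374.    95. ]
clevis [ 518.9 -356.3   95. ]
clevis [ 536.7 -275.5   95.
[... 3902 characters left out ...]
 -285.3  149.6]
 [ 385.7 -287.3  149.1]
 [ 385.6 -289.3  149.4]
 [ 385.6 -291.4  145.5]
 [ 384.1 -272.7  138.9]
 [ 384.  -274.9  145.2]
 [ 383.9 -277.   146.5]
 [ 383.8 -279.1  149.4]
 [ 383.8 -281.1  149.4]
 [ 383.7 -283.1  148.1]
 [ 383.7 -285.2  148.4]
 [ 383.6 -287.2  149. ]
 [ 383.6 -289.3  145.1]
 [ 382.  -274.7  138.7]
 [ 381.9 -276.9  145.3]
 [ 381.8 -279.   146.6]
 [ 381.8 -281.1  149. ]
 [ 381.7 -283.1  147.6]
 [ 381.7 -285.1  147.2]
 [ 381.6 -287.2  146.9]
 [ 381.6 -289.2  145. ]
 [ 379.9 -276.6  134.6]
 [ 379.8 -278.9  143.6]
 [ 379.7 -281.   148.9]
 [ 379.7 -283.   146.4]
 [ 379.6 -285.1  146.5]
 [ 379.6 -287.1  144.9]]
rim cloud 130 [ 566.8 -323.3  107.9] [ 568.3 -322.8  108.4]
```

```bash
python3 - <<'E'
from h import *
np.set_printoptions(precision=0,suppress=True,linewidth=200)
H=np.full((24,40),-99.)
for f in("c0_top.npz","c0_scene.npz"):
    c=np.load(f);z=c["z_map"]
    vv,uu=np.mgrid[0:400,0:640];p=cv2.undistortPoints(np.stack([uu,vv],-1).reshape(-1,1,2).astype(float),c["mtx"],c["dist_coeffs"])[:,0]
    d=np.c_[p[:,0],-p[:,1],-np.ones(len(p))]@c["attitude"].T
    P=(c["origin"]+d*z.reshape(-1,1))[z.ravel()>0]
    i=((P[:,0]-0)//50).astype(int);j=((P[:,1]+900)//50).astype(int)
    k=(i>=0)&(i<24)&(j>=0)&(j<40);np.maximum.at(H,(i[k],j[k]),P[k,2])
print("cols y from",-900+50*np.arange(40))
for i in range(24):print(50*i,H[i].astype(int))
E
```

```text
cols y from [-900 -850 -800 -750 -700 -650 -600 -550 -500 -450 -400 -350 -300 -250 -200 -150 -100  -50    0   50  100  150  200  250  300  350  400  450  500  550  600  650  700  750  800  850  900  950 1000
 1050]
0 [-99 -99 -99 -99 -99 -99 -99 -99 -99 -99 -99 -99 -99 -99   2  16 308 410 -99  14  14   2 -99 -99 -99 -99 -99 -99 -99 -99 -99 -99 -99 -99 -99 -99 -99 -99 -99 -99]
50 [-99 -99 -99 -99 -99 -99 -99 -99 -99 -99 -99 -99 -99 -99   3  15 310 431 437 429  14   2 -99 -99 -99 -99 -99 -99 -99 -99 -99 -99 -99 -99 -99 -99 -99 -99 -99 -99]
100 [-99 -99 -99 -99 -99 -99 -99 -99 -99 -99 -99 -99 -99 -99   3  16  15  15  15  15  14   3 -99 -99 -99 -99 -99 -99 -99 245 -99 -99 -99 -99 -99 -99 -99 -99 -99 -99]
150 [-99 -99 -99 -99 -99 -99 -99 -99 -99 -99 -99 -99 -99 -99   0   0   0   2   0   0   0   2 -99 -99 -99 -99 -99 -99 334 315 307 238 -99 -99 -99 -99 -99 -99 -99 -99]
200 [-99 -99 -99 -99 -99 -99 -99 -99 -99 -99 -99 -99 -99 -99 -99 -99 -99 -99 -99 -99 -99 -99 -99 -99 -99 -99 -99 -99 -99 -99 309 331 320 -99 -99 -99 -99 -99 -99 -99]
250 [ 3  2  4  2  3  3  3  4  3  3  6  3  4  4  3  2  5 42
[... 2359 characters left out ...]
  5   3   3   4   3   4   3   2]
1000 [ 96   4   3  24  28  28   3   3   3   3   4 138 204 201 202 202 202 201 200 204 -99   3   4   4   3   4   3 119 113 116 112   0   3   2   4   4   5   2   4   0]
1050 [ 81   3   4  25  27  28   3   3   3   5   5   4 203 201 201 201 201 201 203 205 202 -99 -99 -99   3   4   4 115 115 114 113 -99  74  23  46  37   2   2   3 -99]
1100 [  2   3   3   3   2   3   2   2   4   2   3   2 205 203 203 203 203 203 204 205 203 -99 -99 -99   6   5   4   3   2 -99 -99 -99 -99  12  45  31   3   1 -99 -99]
1150 [  3   2   3   2   2   3   3   2   3   3   2   3 204 202 201 -99 -99 -99 -99 -99 -99 -99 -99 -99   4   3   3   3   2   2   0 -99 -99 -99  28 -99 -99 -99 -99 -99]
```

```bash
cat > plan.py <<'E'
import numpy as np
from scipy.spatial.transform import Rotation as Ro
def tool(yaw): # tool y at yaw deg, z down
    a=np.radians(yaw);y=np.array([np.cos(a),np.sin(a),0]);z=np.array([0,0,-1.]);return np.c_[np.cross(y,z),y,z]
def rows(p0,R0,wps,op):
    out=[]
    for p,yaw in wps:
        s=R0.T@(np.array(p)-p0)/10;w=Ro.from_matrix(R0.T@tool(yaw)).as_rotvec()
        out+=[*np.round(s,2),*np.round(w,3),op]
    return [float(x) for x in out]
E
python3 - <<'E'
from plan import *
p0=np.array([174.5,626.1,404.7]);R0=tool(74.4)
W=[]
N=31
for i in range(N):
    f=i/(N-1);az=74.4-110.4*f;r=640-(640-482)*np.clip((f-.3)/.7,0,1)
    zz=np.interp(i,[0,3,N-1],[404.7,520,520])
    W.append(([r*np.cos(np.radians(az)),r*np.sin(np.radians(az)),zz],74.4-93.3*f))
W=W[1:]
for k in range(3):
    print(rows(p0,R0,W[10*k:10*k+10],1.0));p0=np.array(W[10*k+9][0]);R0=tool(W[10*k+9][1]);print(p0)
E
```

```text
[-4.14, -1.13, -3.84, 0.0, 0.0, 0.054, 1.0, -8.23, -1.52, -7.69, 0.0, 0.0, 0.109, 1.0, -12.29, -2.18, -11.53, 0.0, 0.0, 0.163, 1.0, -16.29, -3.1, -11.53, 0.0, 0.0, 0.217, 1.0, -20.23, -4.27, -11.53, 0.0, 0.0, 0.271, 1.0, -24.09, -5.69, -11.53, 0.0, 0.0, 0.326, 1.0, -27.84, -7.36, -11.53, 0.0, 0.0, 0.38, 1.0, -31.49, -9.26, -11.53, 0.0, 0.0, 0.434, 1.0, -35.0, -11.39, -11.53, 0.0, 0.0, 0.489, 1.0, -37.92, -14.35, -11.53, 0.0, 0.0, 0.543, 1.0]
[501.10433538 385.9022889  520.        ]
[-3.9, -1.28, 0.0, 0.0, 0.0, 0.054, 1.0, -7.67, -2.79, 0.0, 0.0, 0.0, 0.109, 1.0, -11.29, -4.53, 0.0, 0.0, 0.0, 0.163, 1.0, -14.74, -6.48, 0.0, 0.0, 0.0, 0.217, 1.0, -18.01, -8.63, 0.0, 0.0, 0.0, 0.271, 1.0, -21.09, -10.97, 0.0, 0.0, 0.0, 0.326, 1.0, -23.98, -13.48, 0.0, 0.0, 0.0, 0.38, 1.0, -26.66, -16.14, 0.0, 0.0, 0.0, 0.434, 1.0, -29.12, -18.93, 0.0, 0.0, 0.0, 0.489, 1.0, -31.36, -21.85, 0.0, 0.0, 0.0, 0.543, 1.0]
[557.1837779    7.78025878 520.        ]
[-3.29, -1.55, 0.0, 0.0, 0.0, 0.054, 1.0, -6.42, -3.29, 0.0, 0.0, 0.0, 0.109, 1.0, -9.39, -5.21, 0.0, 0.0, 0.0, 0.163, 1.0, -12.19, -7.29, 0.0, 0.0, 0.0, 0.217, 1.0, -14.81, -9.53, 0.0, 0.0, 0.0, 0.271, 1.0, -17.24, -11.91, 0.0, 0.0, 0.0, 0.326, 1.0, -19.46, -14.41, 0.0, 0.0, 0.0, 0.38, 1.0, -21.49, -17.02, 0.0, 0.0, 0.0, 0.434, 1.0, -23.31, -19.72, 0.0, 0.0, 0.0, 0.489, 1.0, -24.92, -22.5, 0.0, 0.0, 0.0, 0.543, 1.0]
[ 389.94619129 -283.3124916   520.        ]
```

send_rows --rows '[-4.1,-1.1,-3.8,0,0,0.05,1,-8.2,-1.5,-7.7,0,0,0.11,1,-12.3,-2.2,-11.5,0,0,0.16,1,-16.3,-3.1,-11.5,0,0,0.22,1,-20.2,-4.3,-11.5,0,0,0.27,1,-24.1,-5.7,-11.5,0,0,0.33,1,-27.8,-7.4,-11.5,0,0,0.38,1,-31.5,-9.3,-11.5,0,0,0.43,1,-35,-11.4,-11.5,0,0,0.49,1,-37.9,-14.3,-11.5,0,0,0.54,1]'

```text
time_s: 0.93
ee_pos: [483.9, 410.6, 518.8]
tcp_rot: [[-0.686, 0.728, -0.0], [0.728, 0.686, -0.001], [-0.0, -0.001, -1.0]]
force: [1.1, 0.9, -0.1]
opening: 0.999
```

```bash
python3 -c "
from bench import arm
print(arm.state())"
```

```text
{'time_s': 0.9333, 'q': array([-57.79287026,  15.7420431 ,  17.54637978,  76.02650845,
        -4.67211568,  88.98344014,   2.53568894]), 'joint_velocities': array([29.19754598, -5.86720115, 18.34829835,  8.63499495, -3.08047068,
       -1.30800254, 13.59578792]), 'joint_efforts': array([-4.29737806e+00, -6.05592513e+01,  2.62021467e+00, -4.23199511e+01,
       -1.51524413e-02,  3.53050651e-01, -6.04943074e-01]), 'ee_pos': array([483.87341806, 410.56691897, 518.82861614]), 'tcp_rot': array([[-6.86006825e-01,  7.27594979e-01, -4.28144625e-04],
       [ 7.27595036e-01,  6.86006386e-01, -8.37817566e-04],
       [-3.15881907e-04, -8.86264473e-04, -9.99999557e-01]]), 'force': array([ 1.06642472,  0.91922595, -0.13710646]), 'ft_torque': array([-0.06213517, -0.02216137,  0.00419738]), 'opening': 0.9992556530458044}
```

send_rows --rows '[-3.9,-1.3,0,0,0,0.05,1,-7.7,-2.8,0,0,0,0.11,1,-11.3,-4.5,0,0,0,0.16,1,-14.7,-6.5,0,0,0,0.22,1,-18,-8.6,0,0,0,0.27,1,-21.1,-11,0,0,0,0.33,1,-24,-13.5,0,0,0,0.38,1,-26.7,-16.1,0,0,0,0.43,1,-29.1,-18.9,0,0,0,0.49,1,-31.4,-21.8,0,0,0,0.54,1]'

```text
time_s: 1.77
ee_pos: [539.9, 32.0, 519.2]
tcp_rot: [[-0.214, 0.977, -0.001], [0.977, 0.214, -0.0], [-0.0, -0.001, -1.0]]
force: [0.6, -0.6, 0.2]
opening: 0.998
```

send_rows --rows '[-3.3,-1.5,0,0,0,0.05,1,-6.4,-3.3,0,0,0,0.11,1,-9.4,-5.2,0,0,0,0.16,1,-12.2,-7.3,0,0,0,0.22,1,-14.8,-9.5,0,0,0,0.27,1,-17.2,-11.9,0,0,0,0.33,1,-19.5,-14.4,0,0,0,0.38,1,-21.5,-17,0,0,0,0.43,1,-23.3,-19.7,0,0,0,0.49,1,-24.9,-22.5,0,0,0,0.54,1]'

```text
time_s: 2.6
ee_pos: [373.4, -259.3, 519.3]
tcp_rot: [[0.319, 0.948, -0.0], [0.948, -0.319, 0.0], [-0.0, -0.0, -1.0]]
force: [-0.1, -0.3, 0.8]
opening: 1.001
```

send_rows --rows '[0,0,0,0,0,0,1,0,0,0,0,0,0,1,0,0,0,0,0,0,1]'

```text
time_s: 2.85
ee_pos: [374.9, -257.6, 519.6]
tcp_rot: [[0.315, 0.949, 0.0], [0.949, -0.315, 0.001], [0.001, 0.0, -1.0]]
force: [-0.2, 0.5, -0.2]
opening: 1.002
```

```bash
python3 -c "
from bench import arm
s=arm.state();print(s['q'],s['ee_pos'],s['tcp_rot'],s['joint_velocities'])
import numpy as np;print(np.degrees(np.arctan2(s['tcp_rot'][1,1],s['tcp_rot'][0,1])))"
```

```text
[-23.43195205 -12.77523143  44.58870153 100.27176668   8.89605253
  88.9077606    1.93288571] [ 374.89747047 -257.56987877  519.57973256] [[ 3.14590363e-01  9.49227475e-01  3.23880288e-04]
 [ 9.49227326e-01 -3.14590501e-01  5.48687441e-04]
 [ 6.22718856e-04  1.34824238e-04 -9.99999797e-01]] [-0.83673361  1.0797444  -0.92108494 -0.06448258 -0.02831936  0.05076701
 -0.10970151]
-18.33609467046603
```

send_rows --rows '[-2,2.2,0,0,0,0,1,-2,2.2,4,0,0,0,1,-2,2.2,8,0,0,0,1,-2,2.2,12,0,0,0,1,-2,2.2,15.5,0,0,0,1,-2,2.2,17.5,0,0,0,1,-2,2.2,17.5,0,0,0,1,-2,2.2,17.5,0,0,0,1]'

```text
time_s: 3.52
ee_pos: [389.9, -283.0, 344.3]
tcp_rot: [[0.314, 0.949, -0.003], [0.949, -0.314, -0.001], [-0.002, -0.003, -1.0]]
force: [0.1, -0.8, 0.3]
opening: 1.0
```

```bash
python3 -c "
from bench import arm
from h import *
s=arm.state();print(s['q'],s['ee_pos'],s['tcp_rot'])
t=arm.capture('scene');crop(t,215,100,200,150,4,'pics/a1.png')
t=arm.capture('top');crop(t,240,140,150,130,4,'pics/a2.png')
"
```

```text
[-22.76992376   0.32062308  54.66333153 113.27399086  -0.15368271
  66.66326544  13.65974275] [ 389.9142135  -283.0112385   344.32987995] [[ 3.13899919e-01  9.49451562e-01 -2.92772369e-03]
 [ 9.49454827e-01 -3.13903016e-01 -6.54036516e-04]
 [-1.53999729e-03 -2.57443938e-03 -9.99995500e-01]]
```

View pics/a1.png

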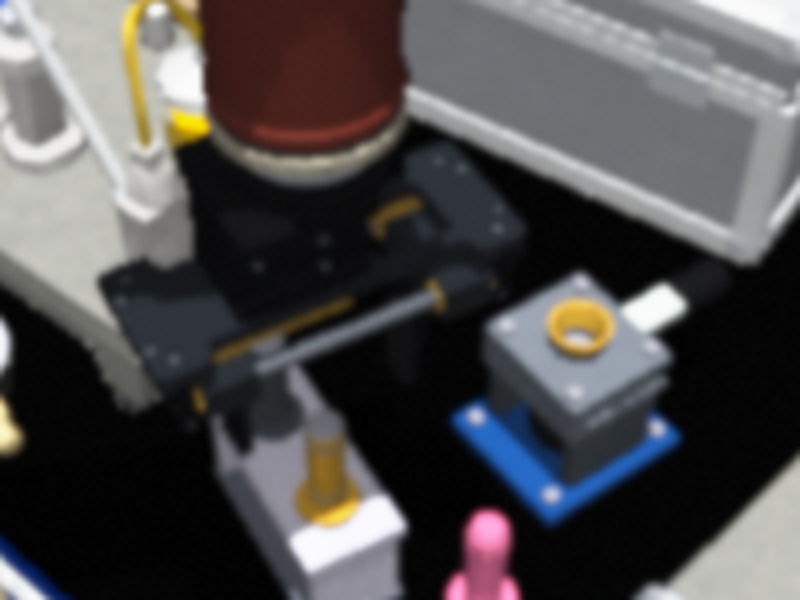

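View pics/a2.png

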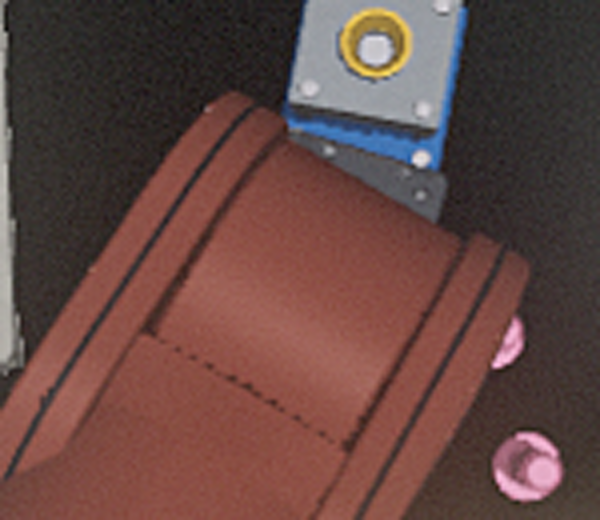

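send_rows --rows '[0,0,3,0,0,0,1,0,0,5,0,0,0,1,0,0,6,0,0,0,1,0,0,6,0,0,0,1,0,0,6,0,0,0,1,0,0,6,0,0,0,1]' --newtons 50

```text
time_s: 4.12
ee_pos: [389.8, -284.4, 286.2]
tcp_rot: [[0.316, 0.949, 0.002], [0.949, -0.316, -0.001], [-0.0, 0.002, -1.0]]
force: [0.5, -0.2, 0.1]
opening: 1.002
```

send_rows --rows '[0,0,0,0,0,0,0.2,0,0,0,0,0,0,0.2,0,0,0,0,0,0,0.2,0,0,0,0,0,0,0.2,0,0,0,0,0,0,0.2,0,0,0,0,0,0,0.1,0,0,0,0,0,0,0.1,0,0,0,0,0,0,0.1,0,0,0,0,0,0,0.1,0,0,0,0,0,0,0.1]'

```text
time_s: 4.95
ee_pos: [389.2, -284.0, 284.6]
tcp_rot: [[0.316, 0.949, -0.0], [0.949, -0.316, -0.0], [-0.0, -0.0, -1.0]]
force: [-0.4, 0.1, -0.4]
opening: 0.324
```

```bash
python3 -c "
from bench import arm
from h import *
s=arm.state();print(s['q'],s['ee_pos'],s['force'],s['opening'])
t=arm.capture('scene');crop(t,235,130,180,140,4,'pics/b1.png')
"
```

```text
[-20.74973926   6.86023628  55.50454249 117.20359852  -6.58471339
  59.07070194  19.56323176] [ 389.23300964 -283.95322005  284.62363174] [-0.44483785  0.08937771 -0.43658312] 0.32386026398598283
```

View pics/b1.png

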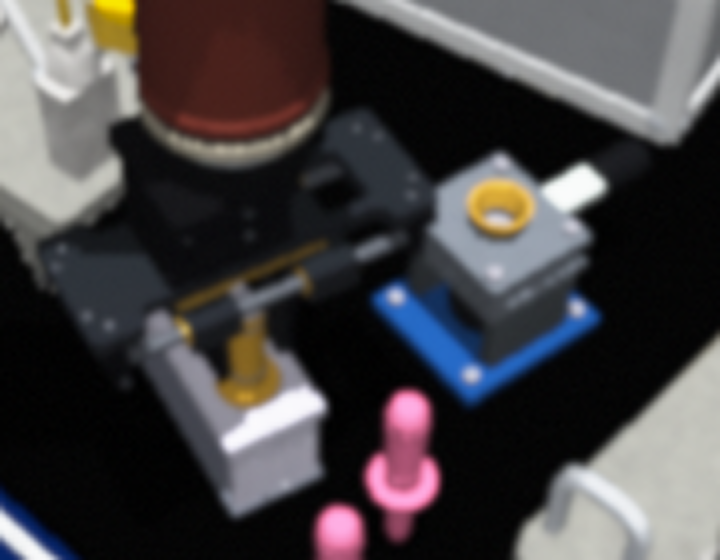

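send_rows --rows '[0,0,0,0,0,0,0.1,0,0,0,0,0,0,0.1,0,0,0,0,0,0,0.1,0,0,0,0,0,0,0.1]'

```text
time_s: 5.33
ee_pos: [389.2, -283.9, 284.6]
tcp_rot: [[0.316, 0.949, -0.0], [0.949, -0.316, 0.0], [-0.0, -0.0, -1.0]]
force: [-0.5, 0.9, -0.5]
opening: 0.243
```

send_rows --rows '[0,0,0,0,0,0,0.1,0,0,0,0,0,0,0.1]'

```text
time_s: 5.5
ee_pos: [389.2, -284.0, 284.6]
tcp_rot: [[0.316, 0.949, -0.0], [0.949, -0.316, 0.0], [-0.0, -0.0, -1.0]]
force: [0.5, -0.6, -1.3]
opening: 0.241
```

send_rows --rows '[0,0,-2,0,0,0,0.1,0,0,-5,0,0,0,0.1,0,0,-8.5,0,0,0,0.1,0,0,-11,0,0,0,0.1,0.3,3,-11.5,0,0,0,0.1,0.7,7,-11.5,0,0,0,0.1,1.1,11,-11.5,0,0,0,0.1,1.5,15,-11.5,0,0,0,0.1,1.8,18,-11.5,0,0,0,0.1,1.8,18,-11.5,0,0,0,0.1]'

```text
time_s: 6.33
ee_pos: [571.8, -321.8, 396.5]
tcp_rot: [[0.31, 0.951, -0.003], [0.951, -0.31, -0.001], [-0.002, -0.002, -1.0]]
force: [-0.4, 0.8, -2.6]
opening: 0.238
```

send_rows --rows '[0,0,0,0,0,0,0.1,0,0,0,0,0,0,0.1,0,0,0,0,0,0,0.1]'

```text
time_s: 6.58
ee_pos: [564.6, -324.1, 400.0]
tcp_rot: [[0.317, 0.949, 0.0], [0.949, -0.317, 0.0], [0.0, 0.0, -1.0]]
force: [-0.3, 0.0, -1.6]
opening: 0.245
```

```bash
python3 -c "
from bench import arm
from h import *
s=arm.state();print(s['q'],s['ee_pos'],s['force'],s['opening'])
t=arm.capture('scene');np.savez('c1.npz',**t);crop(t,275,110,160,120,5,'pics/d1.png')
p=s['ee_pos']
print(proj(t,[p[0],p[1],p[2]-209.6]),proj(t,[p[0],p[1],p[2]-209.6-58]),proj(t,[565.5,-323.6,110]))
"
```

```text
[-12.84949384  26.58409974  54.08020309  86.13888215 -21.73814115
  78.36690348  24.27184109] [ 564.5812874  -324.13833722  399.97401094] [-0.27229169  0.01910224 -1.62792035] 0.24480661006220303
[363.27387571 156.68781605] [360.66778088 174.5820489 ] [359.78525937 180.67913561]
```

View pics/d1.png

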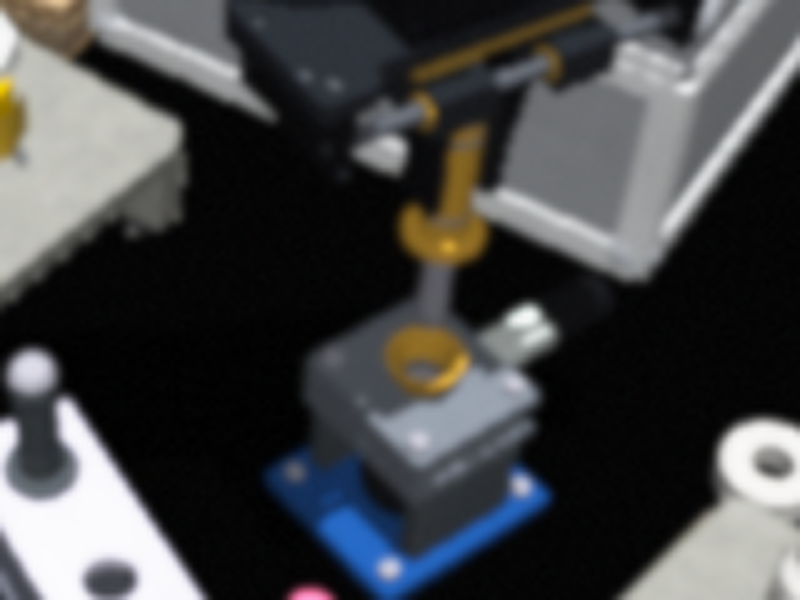

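send_rows --rows '[0.1,0.1,1,0,0,0,0.1,0.1,0.1,2,0,0,0,0.1,0.1,0.1,2.7,0,0,0,0.1,0.1,0.1,3.2,0,0,0,0.1,0.1,0.1,3.6,0,0,0,0.1,0.1,0.1,3.6,0,0,0,0.1]'

```text
time_s: 7.13
ee_pos: [566.8, -322.8, 362.5]
tcp_rot: [[0.315, 0.949, -0.001], [0.949, -0.315, 0.001], [0.0, -0.001, -1.0]]
force: [0.0, -0.1, -1.5]
opening: 0.242
```

```bash
python3 -c "
from bench import arm
from h import *
s=arm.state();print(s['ee_pos'],s['force'],s['ft_torque'],s['opening'])
t=arm.capture('scene');crop(t,275,110,160,120,5,'pics/e1.png')
"
```

```text
[ 566.80308611 -322.7885322   362.51071079] [ 3.18828212e-04 -5.45669260e-02 -1.50647282e+00] [-0.14881515  0.04942593  0.01383444] 0.24191300145164357
```

View pics/e1.png

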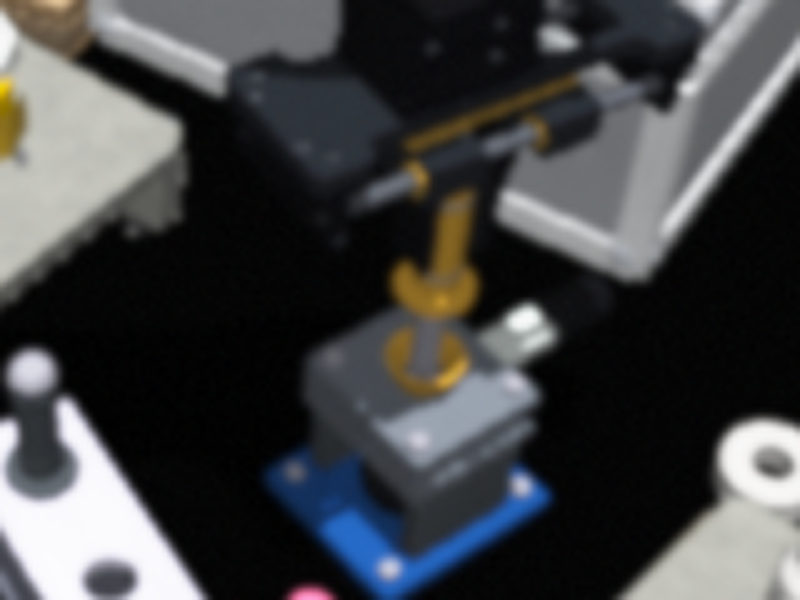

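send_rows --rows '[-0.1,-0.1,0,0,0,0,0.1,-0.1,-0.1,0.3,0,0,0,0.1,-0.1,-0.1,0.6,0,0,0,0.1,-0.1,-0.1,0.9,0,0,0,0.1,-0.1,-0.1,1.2,0,0,0,0.1]'

```text
time_s: 7.6
ee_pos: [565.8, -324.3, 353.3]
tcp_rot: [[0.316, 0.949, 0.002], [0.949, -0.316, -0.001], [-0.0, 0.002, -1.0]]
force: [-3.0, 1.7, 11.4]
opening: 0.239
```

send_rows --rows '[0,0,0.3,0,0,0,0.1,0,0,0.6,0,0,0,0.1,0,0,0.9,0,0,0,0.1,0,0,1.2,0,0,0,0.1]'

```text
time_s: 7.93
ee_pos: [565.8, -324.3, 341.4]
tcp_rot: [[0.316, 0.949, 0.002], [0.949, -0.316, -0.001], [-0.0, 0.002, -1.0]]
force: [-2.6, 1.6, 11.2]
opening: 0.24
```

send_rows --rows '[0,0,0.3,0,0,0,0.1,0,0,0.6,0,0,0,0.1,0,0,0.9,0,0,0,0.1,0,0,1.2,0,0,0,0.1,0,0,1.4,0,0,0,0.1]'

```text
time_s: 8.35
ee_pos: [565.8, -324.3, 327.2]
tcp_rot: [[0.316, 0.949, 0.002], [0.949, -0.316, -0.001], [-0.0, 0.002, -1.0]]
force: [-2.1, 1.9, 11.9]
opening: 0.245
```

```bash
python3 -c "
from bench import arm
from h import *
s=arm.state();print(s['ee_pos'],s['force'],s['ft_torque'],s['opening'])
t=arm.capture('scene');crop(t,275,110,160,120,5,'pics/f1.png')
"
```

```text
[ 565.81019221 -324.29049995  327.19159286] [-2.06832047  1.8674453  11.92476417] [ 0.32978581  0.97987087 -0.00676609] 0.24505830098035666
```

View pics/f1.png

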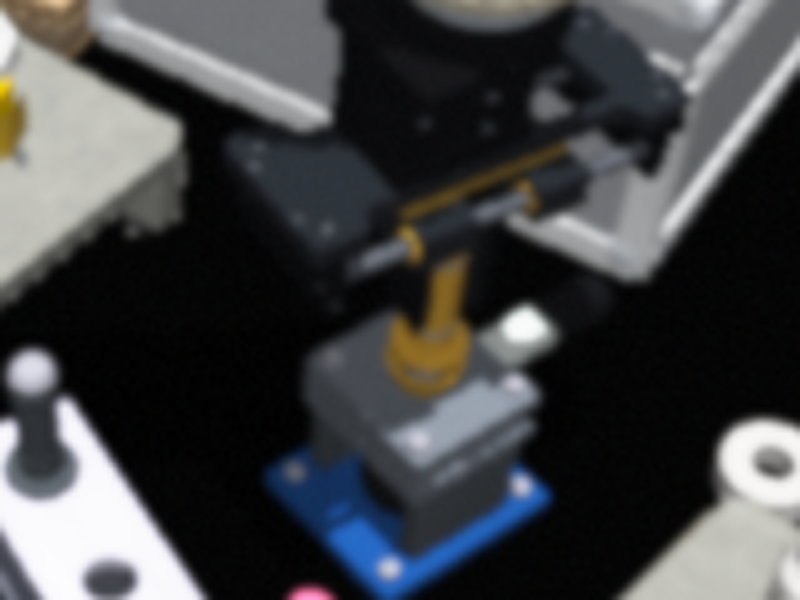

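Collar is a few mm above the rim (collar about (428,355) in the crop). Continue until a force rise marks contact.

send_rows --rows '[0,0,0.2,0,0,0,0.1,0,0,0.4,0,0,0,0.1,0,0,0.6,0,0,0,0.1]'

```text
time_s: 8.65
ee_pos: [565.8, -324.3, 321.4]
tcp_rot: [[0.316, 0.949, 0.002], [0.949, -0.316, -0.001], [-0.0, 0.002, -1.0]]
force: [-2.7, 1.6, 12.4]
opening: 0.243
```

send_rows --rows '[0,0,0.1,0,0,0,0.1,0,0,0.2,0,0,0,0.1]'

```text
time_s: 8.82
ee_pos: [565.9, -324.3, 319.5]
tcp_rot: [[0.316, 0.949, 0.002], [0.949, -0.316, -0.001], [-0.0, 0.002, -1.0]]
force: [-6.6, 4.3, 23.2]
opening: 0.245
```

send_rows --rows '[0,0,0.1,0,0,0,0.1,0,0,0.1,0,0,0,0.1]'

```text
time_s: 8.98
ee_pos: [565.8, -324.4, 319.5]
tcp_rot: [[0.316, 0.949, 0.002], [0.949, -0.316, -0.0], [0.001, 0.002, -1.0]]
force: [-5.8, 4.7, 21.2]
opening: 0.243
```

```bash
python3 -c "
from bench import arm
from h import *
s=arm.state();print(s['ee_pos'],s['force'],s['ft_torque'],s['opening'])
t=arm.capture('scene');crop(t,305,130,100,75,8,'pics/g1.png')
"
```

```text
[ 565.77653863 -324.4257985   319.51845453] [-5.76973175  4.69323411 21.22981626] [ 0.96481625  1.70368989 -0.00938972] 0.2431182331136374
```

View pics/g1.png

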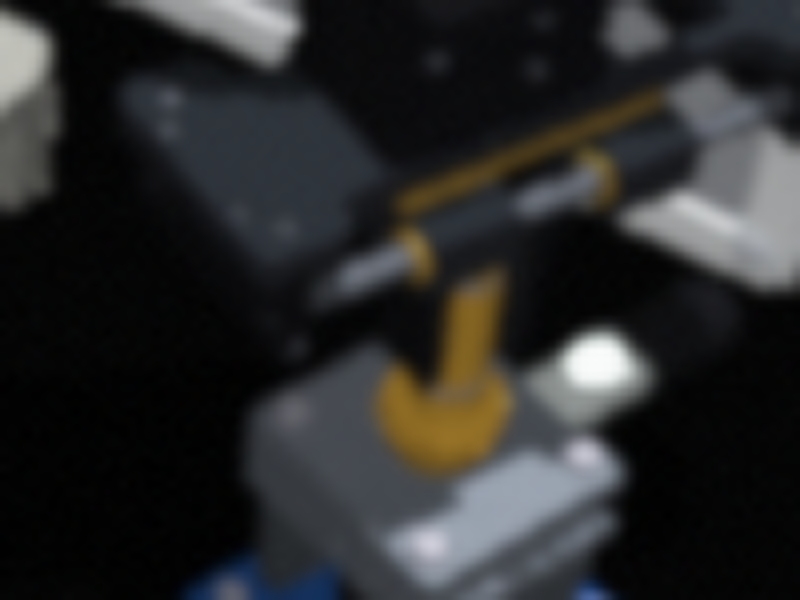

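send_rows --rows '[0,0,-0.1,0,0,0,0.1,0,0,-0.1,0,0,0,0.4,0,0,-0.1,0,0,0,0.7,0,0,-0.1,0,0,0,1,0,0,-0.1,0,0,0,1,0,0,-0.1,0,0,0,1,0,0,-0.1,0,0,0,1,0,0,-0.1,0,0,0,1,0,0,-0.1,0,0,0,1,0,0,-0.1,0,0,0,1]'

```text
time_s: 9.87
ee_pos: [565.7, -323.7, 317.6]
tcp_rot: [[0.316, 0.949, -0.0], [0.949, -0.316, -0.0], [-0.0, -0.0, -1.0]]
force: [0.3, 1.1, -0.7]
opening: 0.842
```

```bash
python3 -c "
from bench import arm
from h import *
s=arm.state();print(s['ee_pos'],s['force'],s['ft_torque'],s['opening'])
t=arm.capture('scene');crop(t,305,130,100,75,8,'pics/i1.png')
"
```

```text
[ 565.72424906 -323.68186972  317.58792513] [ 0.26210215  1.14164392 -0.67118214] [-0.11831422  0.04998626 -0.04873332] 0.8415058913698207
```

View pics/i1.png

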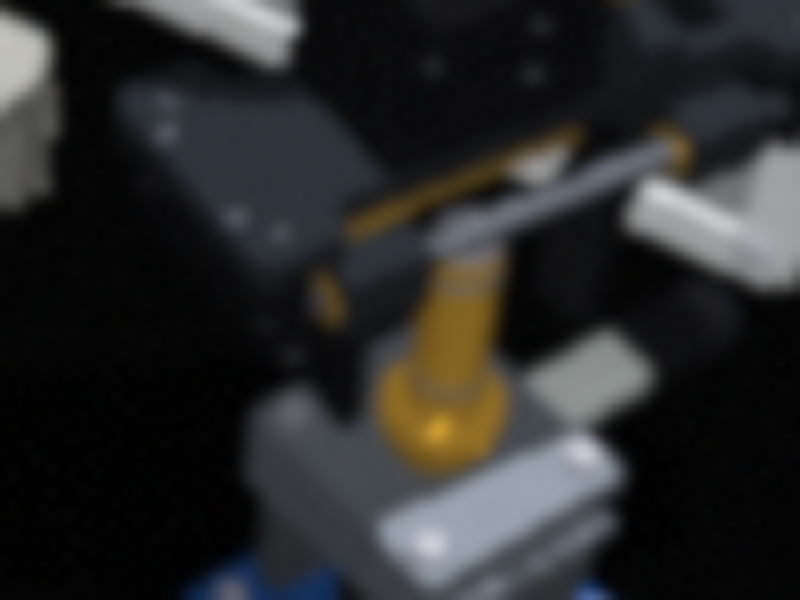

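send_rows --rows '[0,0,-1,0,0,0,1,0,0,-3,0,0,0,1,0,0,-6,0,0,0,1,0,0,-9,0,0,0,1,0,0,-12,0,0,0,1,0,0,-15,0,0,0,1,0,-4,-17,0,0,0,1,0,-8,-17,0,0,0,1,0,-12,-17,0,0,0,1,0,-14,-17,0,0,0,1]'

```text
time_s: 10.75
ee_pos: [430.4, -280.5, 487.6]
tcp_rot: [[0.318, 0.948, -0.0], [0.948, -0.318, 0.0], [0.0, -0.0, -1.0]]
force: [-0.5, -0.2, 0.8]
opening: 0.998
```

send_rows --rows '[0,0,0,0,0,0,1,0,0,0,0,0,0,1,0,0,0,0,0,0,1,0,0,0,0,0,0,1,0,0,0,0,0,0,1,0,0,0,0,0,0,1]'

```text
time_s: 11.25
ee_pos: [433.6, -279.4, 487.4]
tcp_rot: [[0.316, 0.949, -0.002], [0.949, -0.316, -0.002], [-0.002, -0.001, -1.0]]
force: [-0.3, -0.7, -0.4]
opening: 1.0
```

```bash
python3 -c "
from bench import arm
from h import *
s=arm.state();print(s['ee_pos'],s['force'],s['opening'],s['joint_velocities'])
t=arm.capture('scene');np.savez('c2s.npz',**t);a=t['img'][130:230,300:400]
u=arm.capture('top');np.savez('c2t.npz',**u);b=u['img'][110:210,280:380]
cv2.imwrite('pics/j.png',cv2.resize(np.hstack([a,b]),None,fx=4,fy=4,interpolation=cv2.INTER_CUBIC))
"
```

```text
[ 433.60164551 -279.41890128  487.38391629] [-0.27217916 -0.66197926 -0.43621196] 0.9999346802850516 [-0.03201156 -0.36118976  0.15184052  0.27472528  0.1088004   0.07054925
 -0.07201614]
```

View pics/j.png

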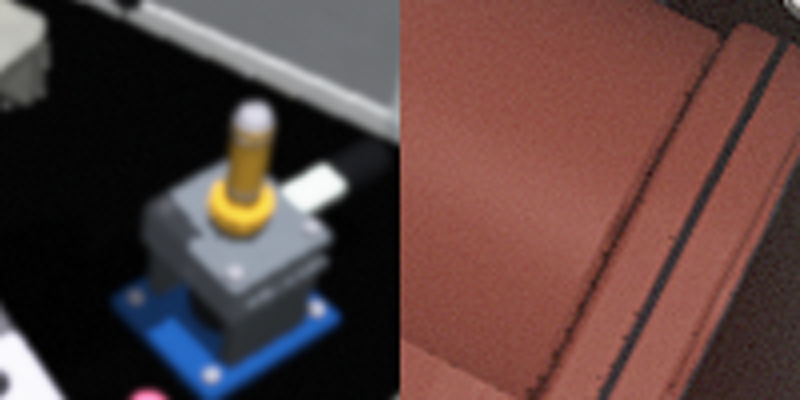

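```bash
python3 -c "
from h import *
t=np.load('c2s.npz')
for P in ([565.7,-324,116],[565.7,-324,185]): print((proj(t,P)-[300,130]+.5)*4-.5)
z=t['z_map'];pts=np.array([depth(t,u,v) for v in range(150,195) for u in range(350,375) if z[v,u]>0])
g=pts[(pts[:,2]>125)&(pts[:,2]<178)&(abs(pts[:,0]-566)<40)]
for lo,hi in((125,140),(140,155),(155,168),(168,180)):
  m=g[(g[:,2]>=lo)&(g[:,2]<hi)];print(lo,len(m),m.mean(0) if len(m) else '')
c=pts[(pts[:,2]>112)&(pts[:,2]<120)];print(c.mean(0),len(c))
"
```

```text
[242.37764752 197.5737484 ]
[254.60221491 114.03377192]
125 39 [ 559.0873711  -328.21667115  132.10003462]
140 45 [ 560.0114999  -328.48142839  146.41326355]
155 40 [ 559.44511195 -327.97508227  161.54481442]
168 34 [ 559.70815281 -328.93692355  173.4331604 ]
[ 560.67724158 -327.89249073  115.50703151] 92
```

```bash
python3 -c "
from bench import arm
print(arm.job_done(),arm.state()['time_s'])"
```

```text
the job is handed in; nothing more can be done
the job is handed in; nothing more can be done
```

I took the brass slim drift from the rack and put its tip down the guide. I then pushed the pin down steadily at about 12–13 N until the collar stopped on the rim. After that I released the drift, backed the arm clear, and handed the job in shortly after 11.25 s, the last clock reading.

**Seating:** the tool stopped going down at 319.5 mm, with the force rising to about 23 N. That puts the collar underside at 109.9 mm, against a rim height of 110 mm.

**Last picture:** in the scene view after release, the collar and grip top lie within about 1 px of where an upright drift seated on the guide centre should appear. The grip's depth profile shows no lean.

**Not confirmed:**
- The arm blocked the top camera at the end, so only the scene camera shows the final pose.
- I did not see the pin in the dish. That it is out follows from the push force and the seated collar.
- I did not measure the thick drift again. In the pictures taken while the slim drift was in the guide it stood in the rack as before, and the arm did not go near it afterwards except to pass well above.

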